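# Set the hatch prop to its red mark and hold the cam lever shut

## Robot

A 6-joint arm with a two-finger parallel gripper is mounted at the origin on the work surface. World frame = base frame: x ahead of the robot, y to its left, z up, the work surface at z = 0. Lengths are in m, angles in degrees, forces in N, time in s.
With the tool pointing down it reaches from about 0.25 to 0.725 m from the base axis. Payload 9.7 kg.
Tool frame: the origin (TCP) lies midway between the tips of the shut fingers; the grasp point (between the pads) lies 19 mm behind it; z points along the fingers, y is the line along which they close (so a half turn about z gives the same grasp; the last joint's range is limited). The gripper opens to 85 mm and grips with 20 to 120 N. Pads are 22 mm wide; open, the fingers measure 114 mm over their backs; the gripper's body (76 mm by 85 mm) begins 54 mm behind the grasp point. The pads swing forward as they close: fully open they stand 13 mm farther back than shut.
Start: joints at [-73.396, 4.979, 10.078, 95.1, 0, 90], TCP at [0.157, -0.527, 0.231] pointing down, gripper open.
Joint ranges: [-179.16, 179.16], [-48.56, 103.87], [-65.8, 70.77], [-126.05, 130.52], [-82.76, 87.17], [-180, 180]. Speed limits (degrees/s): [127.2, 127.2, 147.25, 180, 180, 180].

## Interface

Orientations are given as [roll, pitch, yaw] about the fixed x, y, z axes, in that order (R = Rz(yaw) Ry(pitch) Rx(roll)).
In Python, from workcell import bot gives the robot as it stands. The module is installed in compiled form; this text tells all that it offers.
- The arm moves only by the tool send_rows, never from a script. Its argument "moves" is one flat list of numbers, 7 for each row, row after row: the shift along the world's x, y, z normalised to -1 to 1, where 1 is 0.025 m, then the turn, a rotation vector about the world's x, y, z normalised to -1 to 1, where 1 is 0.15 rad, then the closure, from -1 (fully open) to 1 (shut), so that 0 is half open. A call has 1 to 8 rows; each row shifts and turns the commanded pose from where the row before left it; what a row does not reach is not made up. A row lasts 1/8 s, in which the tool goes at most 62.5 mm and 10.7 degrees, less where a joint would pass 70% of its speed; a pose out of reach is approached as far as the arm can. A call with a number of a shift or a turn outside -1 to 1 is refused whole. A call with a gripper value outside its range is refused whole. The fingers move at their own pace and stop on an object; "squeeze" is the grip in N (left out, the last holds). Time passes only in rows, so rows that do not move let the fingers close. It gives the time, the measured TCP pose, the force, the opening and the grip force at its end, in the units of the state.
- bot.get_obs(): the state, without advancing time (a new reading comes with each control period).
- bot.camera(name): name is "scene" or "top" or "wrist"; returns a dict with "color" (420x560x3 uint8, red, green, blue), "camera_matrix" (3x3 intrinsics, pixels), "R" (3x3) and "t" (3): a world point X has camera coordinates R X + t. Camera axes: x right, y down, z forward; pixel columns grow to the right and rows downward; lengths in m; the calibration is good to about 2 mm. A picture is of the moment at which its call begins. There is no depth.
- bot.job_done(): hands the job in; it is judged then, once.
Trained networks look in the newest picture that a camera, given by its name, has taken for a name from the list of things; names that differ only in an ending like _2 or _b are one class to them, and where a whole thing is asked for, a point or a joint stands for the part that bears it (a point fixed in the world has none). Each returns a list of dicts, best first, with "p" (0 to 1); they miss things now and then, are a little off and sometimes report something else, mostly with a low value. They report only what shows in the picture. A call takes as long as a camera call.
- bot.boxes_of(camera, query): "extent" ([left, top, right, bottom] in pixels, round what is visible of it).
- bot.trace(camera, query): "region" (420x560 bool, what is visible of it) and "extent" ([left, top, right, bottom] in pixels, round what is visible of it).
- bot.landmark_of(camera, query): "pixel" ([column, row] in pixels: a listed point, or the origin of a listed thing).
The state is a dict: "time": time; "q": joint angles; "qd": joint speeds; "joint_efforts": joint torques, N m; "ee_pos": TCP position; "tcp_rot": TCP orientation; "wrist_force": force on the tool from outside, world axes, zero at the start; "torque": the same for the moment, N m; "opening": finger opening in m; "grasp_force": force on a finger pad.
Only numpy, scipy, OpenCV 4.12 (cv2) and the standard library are available. Lean on these libraries where they do the work, as an engineer would, in place of code of your own. Each camera call takes 0.05 s, during which the arm holds its last target. There are 200 camera calls.

## Task

The sprung prop leg of the serving hatch lies in its setting jig: with its red cam lever still open, push the leg in by its yellow wings until the collar's front face stands on the middle of the red band on the rod (not the blue one), and pause there a moment. Then, keeping the leg at that mark, squeeze the lever fully closed against the grey tab, and finish while still holding: leg on the red band, lever shut in your grip, since both spring back if let go. Do not close the lever anywhere else, and leave the can, the card reader and the mug where they are.

Things in the scene. Friction and masses are not known exactly. Their poses are not given: they have to be found in the camera images.
- jig: Jig, fixed: ply base 360 x 100 x 14 mm, grey end block (top at 70 mm) at its -x end, low cradle (top at 60 mm) at x +125 mm. Origin: centre of its underside, on the counter. x axis: along the rod (42 mm high) towards the leg's rubber foot; pushing the leg in moves it to -x. y axis: across, lever's side is -y, tab's side +y. Bands and leg share these axes. Heights are above the counter.
- red_band: Red plastic band, 12 mm wide, 25 mm across, on the 18 mm aluminium rod: the mark to use. Origin on the counter straight below the band's middle; x along the rod like the jig's. Fixed; 45 to 115 mm in from where the collar's front face starts. Which band is nearer varies.
- blue_band: Blue plastic band, like the red one: the wrong mark. At least 26 mm (middle to middle) from the red one.
- leg: Sliding leg: 30 mm black tube, grey collar (top at 60 mm) at its front (-x) end, rubber foot behind; slides along the rod only, 125 mm. Origin on the counter below the collar's front face, axes like the jig's. A spring pushes it out (to +x) with 4 N at the start, 8 N fully in, friction 1 N; let go, it springs back. It carries the yellow wings, the grey tab and the red lever.
- leg_mouth (a point): Middle of the collar's front face, on the rod's axis, 42 mm above the counter: this face (level with the wings' front face) is to stand on the middle of the red band.
- pinch (a point): Middle of the closed pair tab and lever, 38 mm behind (+x) the collar's front face, 92 mm high. Tab: fixed, x -20 to +20 mm from here, y 0 to +12, top at 118 mm. Lever closed: y -12 to -2 mm; open, its top leans out to y -33 mm. Fingers astride both at this height, centred here across, 66 to 80 mm apart, clear the open lever yet meet the wings; closing them shuts the lever (24 mm grip).
- wings_back (a point): Centre of the rear (+x) face of the yellow wings, a cross plate 14 mm thick, 100 mm wide across (y), 60 to 102 mm high. Its front is level with the collar's front face. Push this rear face to -x with the sides of the fingers to move the leg in; the spring keeps it against them.
- lever (a joint): Red cam lever, a paddle 44 mm long, 10 mm thick, upright when closed and 121 mm high above the counter at its top, hinged along the rod's direction at its lower edge, 62 mm above the counter. 0 = closed (upright, beside the tab), 0.38 rad = open (leaning out to -y), where its spring holds it; closing takes about 5 N at mid-height, and it springs open when let go.
- can: Bystander: blue drinks can, 66 mm across, 115 mm high; origin at the centre of its underside.
- reader: Bystander: white card reader, 75 x 75 x 22 mm; origin at the centre of its underside.
- mug: Bystander: blue mug, 80 mm across, 90 mm high; origin at the centre of its underside.

How it is judged:
By the outcome, as a careful person would: the job done as asked, in the order asked, and still so for the second after the job is handed in, while the arm keeps its last pose, push and grip.
It also fails if it takes over 32 s, if anything falls off the work surface, if the arm or the gripper's body presses on something with over 40 N, if the wrist force passes 120 N, or if a joint passes its speed limit or range.

## Working session

There is one attempt and no reset: what is moved stays moved. The work goes in short steps, Python scripts to look and compute and a tool call to move; the robot and the scene stay as the last step left them, time stands still between calls to the robot, and variables do not carry over. Pictures are saved under pics/ and viewed, at most 10 in all, crops included, and the job is handed in when it is done.

Besides the shell and the picture viewer there is one more tool, called after "Emit:" by a JSON object that holds its "fn" and its "kwargs", one argument or row to a line. send_rows: Moves the arm, as the interface text tells. Its arguments: {"type":"object","properties":{"moves":{"type":"array"},"squeeze":{"type":"number"}},"required":["moves"]}

```bash
mkdir -p pics
cat > h.py <<'E'
from workcell import bot
import numpy as np, cv2
def ray(c,px,z):
    K,R,t=[np.array(c[k]) for k in("camera_matrix","R","t")]
    d=R.T@np.linalg.solve(K,[px[0],px[1],1.]); o=-R.T@t
    return o+d*(z-o[2])/d[2]
def save(c,n): cv2.imwrite(f"pics/{n}.png",cv2.cvtColor(np.array(c["color"]),cv2.COLOR_RGB2BGR))
E
python3 - <<'E'
from h import *
Z=dict(jig=0,red_band=0,blue_band=0,leg=0,leg_mouth=.042,pinch=.092,wings_back=.081,can=0,reader=0,mug=0)
ims=[]
for n in("scene","top"):
    c=bot.camera(n); ims.append(c); save(c,n+"1")
    for q,z in Z.items():
        r=bot.landmark_of(n,q)
        for a in r[:1]: print(n,q,round(a["p"],2),np.round(a["pixel"],1),ray(c,a["pixel"],z).round(4))
    print(-np.array(c["R"]).T@c["t"])
o=bot.get_obs();print(o["time"],o["ee_pos"],o["tcp_rot"],o["opening"])
E
```

```text
scene red_band 0.47 [209.7 294.1] [ 0.5513 -0.1207  0.    ]
scene blue_band 0.47 [235.9 282.6] [ 0.5667 -0.0764  0.    ]
scene leg 0.57 [261.4 266.3] [ 0.5745 -0.0224  0.    ]
scene leg_mouth 0.97 [263.5 254.9] [ 0.588  -0.0292  0.042 ]
scene can 0.66 [231.8 386.7] [ 0.6914 -0.2079  0.    ]
scene reader 0.63 [363.  314.5] [0.7629 0.0034 0.    ]
scene mug 0.57 [266.1 207. ] [0.4721 0.1031 0.    ]
[ 0.94131043 -0.38546861  0.55024438]
top jig 0.82 [340.  202.2] [ 0.5807 -0.0654  0.    ]
top red_band 0.59 [369.9 216.7] [ 0.5534 -0.1212  0.    ]
top blue_band 0.49 [350.2 206.3] [ 0.573  -0.0845  0.    ]
top leg 0.61 [320.8 200. ] [ 0.5849 -0.0294  0.    ]
top leg_mouth 0.75 [322. 198.] [ 0.586  -0.0292  0.042 ]
top pinch 0.62 [304.  191.9] [0.5931 0.0041 0.092 ]
top wings_back 0.88 [313.7 192.6] [ 0.5927 -0.0128  0.081 ]
top can 0.67 [418.1 146.5] [ 0.6857 -0.2128  0.    ]
top reader 0.97 [303.5 104.1] [0.7679 0.0028 0.    ]
top mug 0.85 [246.3 257.9] [0.4761 0.1107 0.    ]
[0.53169187 0.0204663  0.88577691]
1.1 [ 0.15716501 -0.52705251  0.23129024] [-1.79999112e+02 -1.73992593e-03  1.66046220e+01] 0.08546853287803148
```

Run:
```python
import cv2
a=cv2.imread("pics/scene1.png")[150:420,130:430];b=cv2.imread("pics/top1.png")[70:300,220:450]
cv2.imwrite("pics/a.png",cv2.resize(a,None,fx=2.2,fy=2.2));cv2.imwrite("pics/b.png",cv2.resize(b,None,fx=2.6,fy=2.6,interpolation=cv2.INTER_CUBIC))
```

```text
(no output)
```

View pics/a.png

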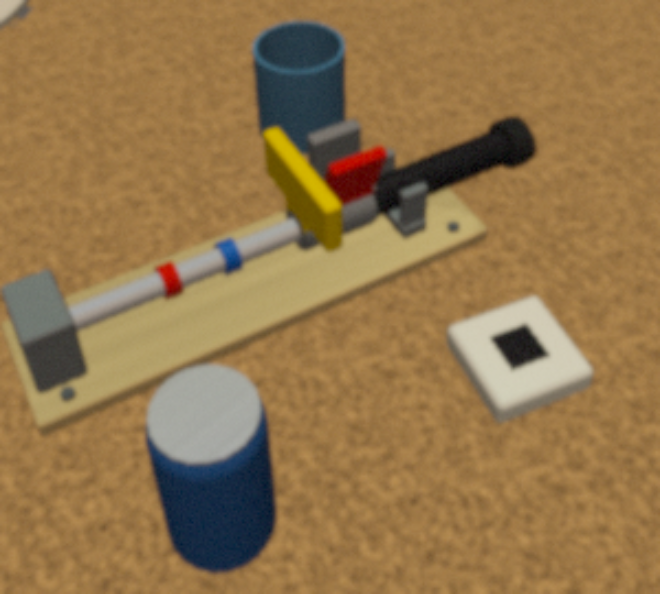

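View pics/b.png

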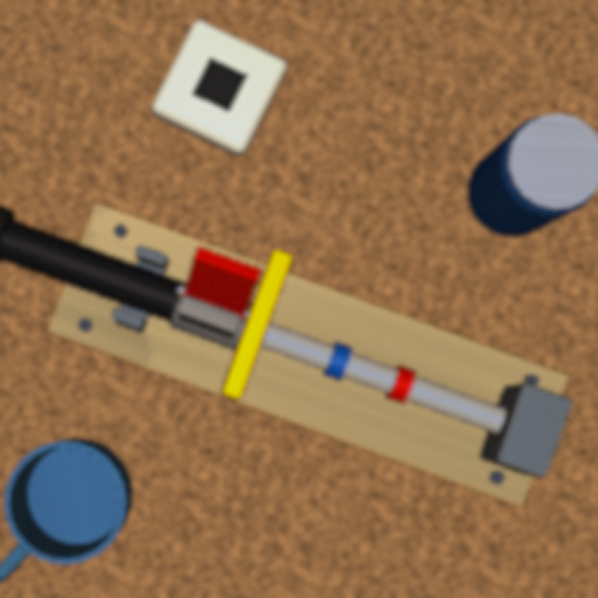

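The pictures show the jig with its red band at about (375,218) in the top view and the blue one at about (350,208), nearer the yellow wings at (322,197). The red lever is on the world +x side and leans out. The detections match the picture, so next I'll refine the axis and the bands.

Run:
```python
from h import *
for n in("top","scene"):
    c=bot.camera(n); im=np.array(c["color"]); hsv=cv2.cvtColor(im,cv2.COLOR_RGB2HSV)
    for q in("red_band","blue_band"):
        r=bot.trace(n,q)
        for a in r[:2]:
            m=a["region"]; ys,xs=np.nonzero(m); print(n,q,round(a["p"],2),m.sum(),xs.mean(),ys.mean(),ray(c,(xs.mean(),ys.mean()),.042).round(4))
    for q,z in(("leg_mouth",.042),("wings_back",.081),("pinch",.092)):
        for a in bot.landmark_of(n,q)[:1]: print(n,q,round(a["p"],2),ray(c,a["pixel"],z).round(4))
    y=cv2.inRange(hsv,(24,180,120),(34,255,255)); 
    k,l,s,_=cv2.connectedComponentsWithStats(y); i=1+np.argmax(s[1:,4])
    ys,xs=np.nonzero(l==i); P=np.array([ray(c,p,.102)[:2] for p in zip(xs,ys)])*1000
    print(n,"yellow",len(xs),cv2.minAreaRect(P.astype(np.float32)),cv2.boxPoints(cv2.minAreaRect(P.astype(np.float32))).round(1).tolist())
```

```text
top blue_band 0.53 96 349.9166666666667 208.52083333333334 [ 0.567 -0.079  0.042]
top leg_mouth 0.82 [ 0.5879 -0.026   0.042 ]
top wings_back 0.58 [ 0.5917 -0.0128  0.081 ]
top pinch 0.61 [0.5934 0.0054 0.092 ]
top yellow 457 ((588.4410400390625, -19.519712448120117), (13.445823669433594, 98.83625793457031), 69.74134063720703) [[539.7999877929688, -8.699999809265137], [632.5, -42.900001525878906], [637.0999755859375, -30.299999237060547], [544.4000244140625, 3.9000000953674316]]
scene red_band 0.61 129 206.984496124031 276.84496124031006 [ 0.5523 -0.1206  0.042 ]
scene blue_band 0.52 138 234.2536231884058 265.7391304347826 [ 0.5683 -0.0769  0.042 ]
scene leg_mouth 0.9 [ 0.5923 -0.0293  0.042 ]
scene wings_back 0.71 [ 0.588  -0.0178  0.081 ]
scene pinch 0.7 [0.608  0.0085 0.092 ]
scene yellow 423 ((591.6490478515625, -23.34918785095215), (15.722471237182617, 104.68424987792969), 70.04647064208984) [[539.7999877929688, -12.899999618530273], [638.2000122070312, -48.599998474121094], [643.5, -33.79999923706055], [545.0999755859375, 1.899999976158142]]
```

Emit:
{"fn": "send_rows", "kwargs": {
  "moves": [0.74,0.9,0,0,0,0.26,-0.8,0.74,0.9,0,0,0,0.26,-0.8,0.74,0.9,0,0,0,0.26,-0.8,0.74,0.9,0,0,0,0.26,-0.8,0.74,0.9,0,0,0,0.26,-0.8,0.74,0.9,0,0,0,0.26,-0.8,0.74,0.9,0,0,0,0.26,-0.8,0.74,0.9,0,0,0,0.26,-0.8],
  "squeeze": 40
}}

```text
time: 2.7
ee_pos: [0.3057, -0.3463, 0.2314]
tcp_rot: [180.0, -0.0, 34.6]
wrist_force: [0.2, 0.5, -0.7]
opening: 0.0769
grasp_force: 0.0
```

Emit:
{"fn": "send_rows", "kwargs": {
  "moves": [0.74,0.9,0,0,0,0.26,-0.8,0.74,0.9,0,0,0,0.26,-0.8,0.74,0.9,0,0,0,0.26,-0.8,0.74,0.9,0,0,0,0.26,-0.8,0.74,0.9,0,0,0,0.26,-0.8,0.74,0.9,0,0,0,0.26,-0.8,0.74,0.9,0,0,0,0.26,-0.8,0.74,0.9,0,0,0,0.26,-0.8]
}}

```text
time: 3.7
ee_pos: [0.4537, -0.1662, 0.2314]
tcp_rot: [180.0, -0.0, 52.4]
wrist_force: [0.1, -1.0, -1.2]
opening: 0.0768
grasp_force: 0.0
```

Emit:
{"fn": "send_rows", "kwargs": {
  "moves": [0.74,0.9,0,0,0,0.26,-0.8,0.74,0.9,0,0,0,0.26,-0.8,0.74,0.9,0,0,0,0.26,-0.8,0.74,0.9,0,0,0,0.26,-0.8,0.74,0.9,0,0,0,0.26,-0.8,0.74,0.9,0,0,0,0.26,-0.8,0.74,0.9,0,0,0,0.26,-0.8,0,0,0,0,0,0,-0.8]
}}

```text
time: 4.7
ee_pos: [0.5833, -0.0083, 0.2306]
tcp_rot: [-180.0, 0.0, 68.1]
wrist_force: [0.5, 0.1, 0.7]
opening: 0.0769
grasp_force: 0.0
```

Emit:
{"fn": "send_rows", "kwargs": {
  "moves": [0.65,0.72,-0.8,0,0,0.22,-0.8,0,0,-0.8,0,0,0,-0.8,0,0,0,0,0,0,-0.8]
}}

```text
time: 5.08
ee_pos: [0.5981, 0.0085, 0.1888]
tcp_rot: [-179.8, 0.1, 69.9]
wrist_force: [0.1, 0.3, -0.3]
opening: 0.0768
grasp_force: 0.0
```

Run:
```python
from h import *
c=bot.camera("wrist"); save(c,"w1")
u=np.array([.342,.94]);v=np.array([-.94,.342])
for q,z in(("red_band",.0),("blue_band",.0),("leg_mouth",.042),("wings_back",.081),("pinch",.092)):
    for a in bot.landmark_of("wrist",q)[:1]:
        p=ray(c,a["pixel"],z); print(q,round(a["p"],2),np.round(a["pixel"]),p.round(4),"s,l",(u@p[:2]).round(4),(v@p[:2]).round(4))
for q in("red_band","blue_band"):
    for a in bot.trace("wrist",q)[:1]:
        ys,xs=np.nonzero(a["region"]);p=ray(c,(xs.mean(),ys.mean()),.042);print("trace",q,round(a["p"],2),len(xs),xs.mean(),ys.mean(),(u@p[:2]).round(4),(v@p[:2]).round(4))
o=bot.get_obs();print(o["ee_pos"],o["tcp_rot"])
```

```text
red_band 0.28 [276. 234.] [ 0.5771 -0.0409  0.    ] s,l 0.1589 -0.5564
blue_band 0.82 [279. 268.] [ 0.5668 -0.0798  0.    ] s,l 0.1189 -0.5601
leg_mouth 0.58 [275. 234.] [ 0.5823 -0.0263  0.042 ] s,l 0.1744 -0.5563
wings_back 0.64 [279. 233.] [ 0.5913 -0.0122  0.081 ] s,l 0.1908 -0.56
pinch 0.65 [279. 210.] [0.5986 0.0092 0.092 ] s,l 0.2133 -0.5595
trace red_band 0.64 364 278.72802197802196 329.8434065934066 0.0709 -0.5594
trace blue_band 0.74 372 279.13440860215053 288.93548387096774 0.1176 -0.5598
[0.59908245 0.00831017 0.19189282] [ 1.79949250e+02 -1.74244514e-02  6.98766866e+01]
```

View pics/w1.png

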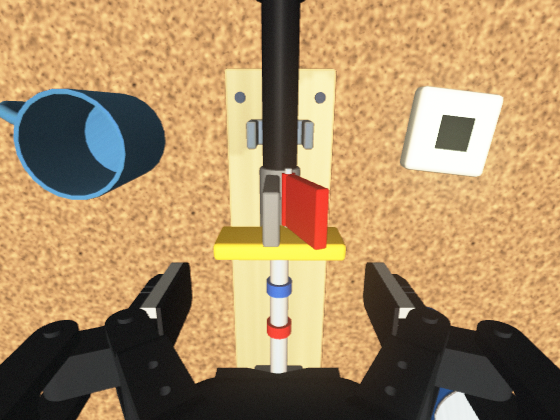

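The wrist view shows the wings centred at (279,243), the tab and lever centred between the fingers, blue at (279,289) and red at (279,329). Laterally it agrees, so I'll descend.

Emit:
{"fn": "send_rows", "kwargs": {
  "moves": [0,0,-0.8,0,0,0,-0.8,0,0,-0.8,0,0,0,-0.8,0,0,-0.8,0,0,0,-0.8,0,0,-0.8,0,0,0,-0.8,0,0,-0.8,0,0,0,-0.8,0,0,-0.8,0,0,0,-0.8,0,0,0,0,0,0,-0.8]
}}

```text
time: 6.35
ee_pos: [0.5981, 0.0084, 0.0701]
tcp_rot: [-179.9, 0.0, 69.9]
wrist_force: [-0.6, -0.1, 1.2]
opening: 0.0771
grasp_force: 0.0
```

Emit:
{"fn": "send_rows", "kwargs": {
  "moves": [-0.158,-0.434,0,0,0,0,-0.8,-0.158,-0.434,0,0,0,0,-0.8,-0.158,-0.434,0,0,0,0,-0.8,-0.158,-0.434,0,0,0,0,-0.8,-0.158,-0.434,0,0,0,0,-0.8,-0.158,-0.434,0,0,0,0,-0.8,-0.158,-0.434,0,0,0,0,-0.8,-0.158,-0.434,0,0,0,0,-0.8]
}}

```text
time: 7.35
ee_pos: [0.5674, -0.0782, 0.0724]
tcp_rot: [180.0, -0.2, 69.9]
wrist_force: [1.1, 8.6, -0.2]
opening: 0.0767
grasp_force: 3.9
```

Run:
```python
from h import *
u=np.array([.342,.94]);v=np.array([-.94,.342])
o=bot.get_obs();p=np.array(o["ee_pos"][:2]);print("tcp s,l",u@p,v@p,o["ee_pos"][2],o["wrist_force"])
for n in("wrist","scene","top"):
    c=bot.camera(n); save(c,n+"2")
    C=-np.array(c["R"]).T@c["t"];print(n,"cam s,l,z",(u@C[:2]).round(3),(v@C[:2]).round(3),C[2].round(3))
    for q,z in(("leg_mouth",.042),("wings_back",.081),("red_band",0)):
        for a in bot.landmark_of(n,q)[:1]:
            p=ray(c,a["pixel"],z); print(q,round(a["p"],2),np.round(a["pixel"]),"s,l",(u@p[:2]).round(4),(v@p[:2]).round(4))
    for a in bot.trace(n,"red_band")[:1]:
        ys,xs=np.nonzero(a["region"])
        S=[ray(c,(xs.mean(),ys.mean()),z)@[.342,.94,0] for z in(.042,.05,.0545)];print("trace",len(xs),xs.mean(),ys.mean(),np.round(S,4))
a=cv2.imread("pics/scene2.png")[170:350,150:390];b=cv2.imread("pics/wrist2.png")[130:400,160:400]
cv2.imwrite("pics/c.png",np.hstack([cv2.resize(a,(480,360),interpolation=cv2.INTER_CUBIC),cv2.resize(b,(320,360))]))
```

```text
tcp s,l 0.1205260052901047 -0.5601015093546265 0.07240342625421488 [ 1.08410605  8.55543977 -0.17396027]
wrist cam s,l,z 0.194 -0.56 0.214
leg_mouth 0.68 [275. 287.] s,l 0.095 -0.5582
wings_back 0.68 [277. 300.] s,l 0.1112 -0.5596
scene cam s,l,z -0.04 -1.017 0.55
leg_mouth 0.96 [221. 272.] s,l 0.098 -0.5631
wings_back 0.74 [223. 249.] s,l 0.1088 -0.555
red_band 0.57 [211. 295.] s,l 0.0763 -0.5628
trace 2911 262.83029886636893 247.80900034352456 [0.1803 0.1768 0.1749]
top cam s,l,z 0.201 -0.493 0.886
red_band 0.18 [340. 206.] s,l 0.1349 -0.5614
```

View pics/c.png

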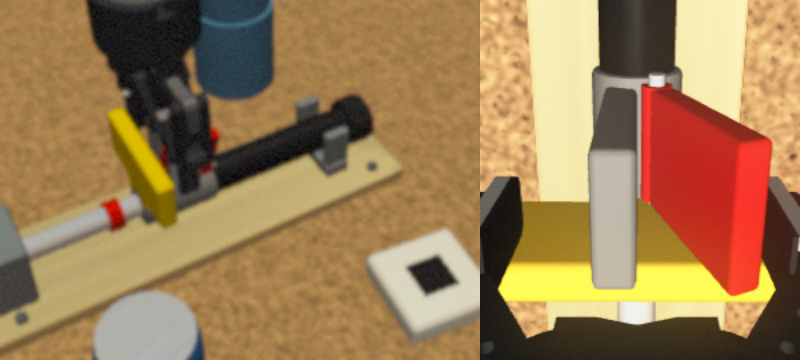

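The leg rests on the fingers, with the lever still open. In the scene view the wings are about 20 mm short of the red band. I'll measure the gap in one camera by fitting model silhouettes.

```bash
cat > fit.py <<'E'
from h import *
from scipy.optimize import minimize
u=np.array([.342,.94,0]);u/=np.linalg.norm(u);v=np.array([-u[1],u[0],0])
t=np.linspace(0,2*np.pi,40)
band=np.array([[s,.0125*np.cos(a),.042+.0125*np.sin(a)] for s in(-.006,.006) for a in t])
wing=np.array([[s,l,z] for s in(0,.014) for l in(-.05,.05) for z in(.06,.102)])
def blob(im,lo,hi,near):
    h=cv2.cvtColor(im,cv2.COLOR_BGR2HSV); h[...,0]=(h[...,0].astype(int)+20)%180
    m=cv2.inRange(h,lo,hi);k,l,s,ce=cv2.connectedComponentsWithStats(m)
    i=1+min(range(k-1),key=lambda i:np.hypot(*(ce[i+1]-near)) if s[i+1,4]>40 else 1e9)
    return (l==i).astype(np.uint8),ce[i]
def hull(c,M,s,l):
    X=np.outer(M[:,0]+s,u)+np.outer(M[:,1]+l,v);X[:,2]+=M[:,2]
    p=np.array(c["camera_matrix"])@(np.array(c["R"])@X.T+np.array(c["t"])[:,None]);p=(p[:2]/p[2]).T
    H=np.zeros((420*4,560*4),np.uint8);cv2.fillConvexPoly(H,cv2.convexHull(((p+.5)*4).round().astype(np.int32)),1)
    return cv2.resize(H.astype(np.float32),(560,420),interpolation=cv2.INTER_AREA)
def fit(c,M,m,s0,l0):
    f=lambda x:np.abs(hull(c,M,*x)-m).sum()
    r=minimize(f,[s0,l0],method="Nelder-Mead",options=dict(initial_simplex=[[s0,l0],[s0+.006,l0],[s0,l0+.006]],xatol=1e-4));return r.x.round(4),r.fun.round(),m.sum()
E
python3 - <<'E'
from fit import *
Y=((40,130,90),(56,255,255));R=((12,150,90),(28,255,255))
for n,fs in(("scene",("scene1","scene2")),("top",("top1",))):
    c=bot.camera(n)
    for f in fs:
        im=cv2.imread(f"pics/{f}.png")
        nb=(207,277) if n=="scene" else (375,217)
        nw={"scene1":(268,235),"scene2":(192,218),"top1":(320,195)}[f]
        for nm,M,(lo,hi),near,s0 in(("red",band,R,nb,.0755),("wing",wing,Y,nw,.176 if f[-1]=="1" else .0955)):
            m,ce=blob(im,lo,hi,near);print(f,nm,ce.round(1),*fit(c,M,m,s0,-.56))
E
```

```text
scene1 red [207.1 276.5] [ 0.0757 -0.5582] 66.0 99
scene1 wing [267.6 235.8] [ 0.1753 -0.559 ] 95.0 1034
scene2 red [207.1 276.5] [ 0.0757 -0.5582] 67.0 98
scene2 wing [221.2 253.5] [ 0.0957 -0.558 ] 83.0 988
top1 red [374.4 217.4] [ 0.0743 -0.56  ] 43.0 80
top1 wing [318.4 194.4] [ 0.1757 -0.5604] 41.0 551
```

Emit:
{"fn": "send_rows", "kwargs": {
  "moves": [-0.07,-0.193,0,0,0,0,-0.8,-0.07,-0.193,0,0,0,0,-0.8,-0.07,-0.193,0,0,0,0,-0.8,-0.07,-0.193,0,0,0,0,-0.8,0,0,0,0,0,0,-0.8,0,0,0,0,0,0,-0.8]
}}

```text
time: 8.95
ee_pos: [0.5604, -0.0973, 0.0724]
tcp_rot: [180.0, -0.1, 69.9]
wrist_force: [0.1, 6.9, 2.0]
opening: 0.0767
grasp_force: 3.0
```

Run:
```python
from fit import *
Y=((40,130,90),(56,255,255));R=((12,150,90),(28,255,255))
o=bot.get_obs();p=np.array(o["ee_pos"]);print("tcp s,l",u@p,v@p,p[2],o["wrist_force"])
c=bot.camera("scene");save(c,"scene3");im=cv2.imread("pics/scene3.png")
m,ce=blob(im,*Y,(210,258));print(ce,*fit(c,wing,m,.0755,-.56))
m,ce=blob(im,*R,(205,277));print("red",ce,m.sum())
# half-band prediction: front edge seen s from -6 to 0
a=im[200:320,150:310];cv2.imwrite("pics/d.png",cv2.resize(a,(800,600),interpolation=cv2.INTER_CUBIC))
```

```text
tcp s,l 0.10020096444303228 -0.5598964437330233 0.0723797123607428 [0.08350804 6.94548189 2.00447586]
[208.71338912 258.19665272] [ 0.0757 -0.5578] 72.0 956
red [205.62711864 276.6440678 ] 59
```

View pics/d.png

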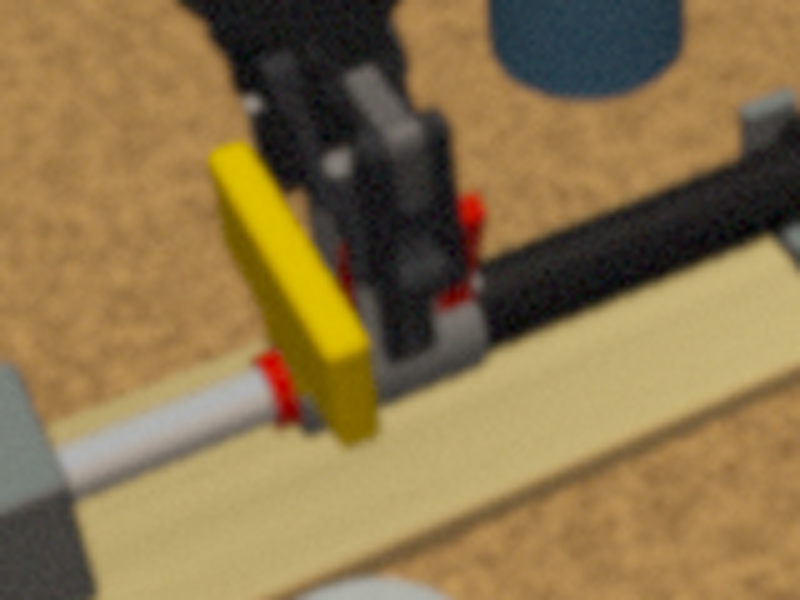

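The collar's front face stands on the red band, with roughly the front half of the band still showing at scene pixel (206,277). I'll check the visible fraction against prediction.

Run:
```python
from fit import *
c=bot.camera("scene")
F=hull(c,band,.0757,-.559).sum()
for w in(.004,.005,.006,.007,.008):
    b=band.copy();b[b[:,0]>0,0]=-.006+w
    h=hull(c,b,.0757,-.559);ys,xs=np.nonzero(h>.5);print(w,(h.sum()/F).round(2),xs.mean().round(1))
h=hull(c,band,.0757,-.559);print(F,np.nonzero(h>.5)[1].mean())
```

```text
0.004 0.49 204.6
0.005 0.55 204.9
0.006 0.62 205.2
0.007 0.68 205.5
0.008 0.75 205.9
167.1875 206.97530864197532
```

Visible fraction 0.60 means about 5.8 mm of the band is showing, so the face is at mid-band. I'll pause briefly, then squeeze.

Emit:
{"fn": "send_rows", "kwargs": {
  "moves": [0,0,0,0,0,0,-0.8,0,0,0,0,0,0,-0.8,0,0,0,0,0,0,-0.8,0,0,0,0,0,0,-0.8,0,0,0,0,0,0,-0.8,0,0,0,0,0,0,-0.8]
}}

```text
time: 9.8
ee_pos: [0.5604, -0.0972, 0.0724]
tcp_rot: [180.0, -0.1, 69.9]
wrist_force: [-0.8, 6.8, 2.0]
opening: 0.0769
grasp_force: 3.1
```

Emit:
{"fn": "send_rows", "kwargs": {
  "moves": [0,0,0,0,0,0,-0.5,0,0,0,0,0,0,-0.2,0,0,0,0,0,0,0.1,0,0,0,0,0,0,0.4,0,0,0,0,0,0,1,0,0,0,0,0,0,1,0,0,0,0,0,0,1,0,0,0,0,0,0,1],
  "squeeze": 40
}}

```text
time: 10.8
ee_pos: [0.5603, -0.097, 0.0734]
tcp_rot: [179.9, -0.1, 69.9]
wrist_force: [-6.8, 8.9, 8.7]
opening: 0.0232
grasp_force: 46.1
```

Run:
```python
from fit import *
Y=((40,130,90),(56,255,255));R=((12,150,90),(28,255,255))
o=bot.get_obs();p=np.array(o["ee_pos"]);print("tcp s,l",u@p,v@p,p[2],o["wrist_force"],o["opening"],o["grasp_force"],o["time"])
c=bot.camera("scene");save(c,"scene4");im=cv2.imread("pics/scene4.png")
m,ce=blob(im,*Y,(210,258));print(ce,*fit(c,wing,m,.0755,-.56))
m,ce=blob(im,*R,(205,277));print("red",ce,m.sum())
c=bot.camera("wrist");save(c,"w4");b=cv2.imread("pics/w4.png")
a=cv2.resize(im[200:320,150:310],(400,300));cv2.imwrite("pics/e.png",np.hstack([a,cv2.resize(b,(400,300))]))
```

```text
tcp s,l 0.10041043595617276 -0.5596589640793314 0.0734105605364948 [-6.78978863  8.86190275  8.66620945] 0.023171647839746207 46.128706857562065 10.8
[208.93625914 258.15047022] [ 0.0762 -0.5582] 80.0 957
red [205.63793103 276.68965517] 58
```

View pics/e.png

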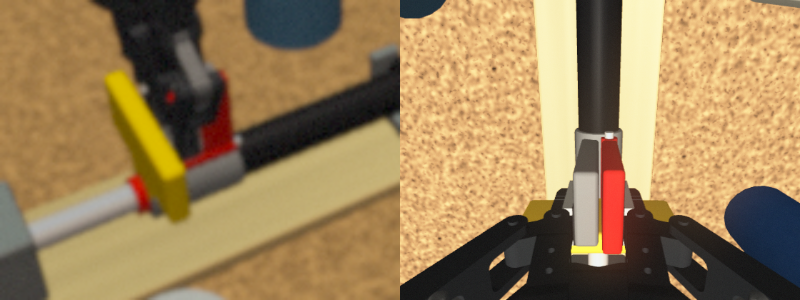

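The pictures show the lever upright beside the tab in the grip (opening 23 mm, 46 N). The wings have not moved, with half of the red band still showing at scene pixel (206,277). I'll hand in.

```bash
python3 -c "
from workcell import bot
print(bot.job_done())"
```

```text
the job is handed in; nothing more can be done
None
```

I handed the job in at about 11 s, with the collar's front face on the middle of the red band (within about 1 mm) and the lever held shut against the tab; the can, card reader and mug were not touched.

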